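# Find the stray socket's pocket in the graded socket block

## Robot

A 7-joint arm with a two-finger parallel gripper is mounted at the origin on the work surface. World frame = base frame: x ahead of the robot, y to its left, z up, the work surface at z = 0. Lengths are in mm, angles in rad, forces in N, time in s.
With the tool pointing down it reaches from about 425 to 800 mm from the base axis. Payload 8.3 kg.
Tool frame: the origin (TCP) lies midway between the tips of the shut fingers; the grasp point (between the pads) lies 19 mm behind it; z points along the fingers, y is the direction in which the jaws open and shut (so a half turn about z gives the same grasp; the last joint's range is limited). The gripper opens to 85 mm and grips with 20 to 120 N. Pads are 22 mm wide; open, the fingers measure 114 mm over their backs; the gripper's body (76 mm by 85 mm) begins 54 mm behind the grasp point. The pads swing forward as they close: fully open they stand 13 mm farther back than shut.
Start: joints at [-1.234, 0.383, 0.016, 1.37, -0.006, 1.388, -0.046], TCP at [243.219, 575.715, 231.279] pointing down, gripper open.
Joint ranges: [-2.95, 2.95], [-0.25, 2.06], [-1.52, 1.56], [0.18, 2.33], [-1.44, 4.58], [0.02, 2.06], [-3.01, 3.01]. Speed limits (rad/s): [2.39, 2.39, 3.01, 3.01, 3.14, 3.14, 3.14].

## Interface

Orientations are given as a unit quaternion [w, x, y, z].
In Python, from cell import bot gives the robot as it stands.
- The arm moves only by the tool play_rows, never from a script. Its argument "motion" is a list of rows, each a list of 7 numbers: the closure, from 0 (fully open) to 1 (shut), then the shift along the tool's x, y, z in mm, then the turn, a rotation vector about the tool's x, y, z in degrees. A call has 1 to 10 rows; each row is the pose to reach, as a shift and turn from the pose measured when the call began, along the tool's axes at that moment; what a row does not reach only later rows make up. A row lasts 1/8 s, in which the tool goes at most 62.5 mm and 10.7 degrees, less where a joint would pass 70% of its speed; a pose out of reach is approached as far as the arm can. A call with a gripper value outside its range is refused whole. The fingers move at their own pace and stop on an object; "squeeze" is the grip in N (left out, the last holds). Time passes only in rows, so rows that repeat a pose let the fingers close. It gives the time, the measured TCP pose, the force and the opening at its end, in the units of the state.
- bot.state(): the state, without advancing time (a new reading comes with each control period).
- bot.camera(name): name is "side" or "top"; returns a dict with "pixels" (420x560x3 uint8, blue, green, red), "z_map" (420x560 float32, mm along the optical axis (not along the pixel's ray), 0 where there is no reading), "mtx" (3x3 intrinsics, pixels), "dist" ([k1, k2, p1, p2, k3] as OpenCV has them; the pictures are not rectified), "R" (3x3) and "t" (3): a world point X has camera coordinates R X + t. Camera axes: x right, y down, z forward; pixel columns grow to the right and rows downward; lengths in mm; the calibration is good to about 2 mm. A picture is of the moment at which its call begins.
- bot.hand_in(): hands the job in, once; it reports no verdict.
Trained networks look in a picture, given as the dict that the camera call returned (one of the last four; its "shot" number tells which), for a name from the list of things; names that differ only in an ending like _2 or _b are one class to them, and where a whole thing is asked for, a point or a joint stands for the part that bears it (a point fixed in the world has none). Each returns a list of dicts, best first, with "confidence" (0 to 1); they miss things now and then, are a little off and sometimes report something else, mostly with a low value. They report only what shows in the picture. A call takes as long as a camera call.
- bot.silhouettes(picture, label): "mask" (420x560 bool, what is visible of it) and "point" ([column, row] in pixels, amid what is visible of it).
- bot.tip_of(picture, label): "point" ([column, row] in pixels: a listed point, or the origin of a listed thing).
The state is a dict: "time": time; "joint_pos": joint angles; "qvel": joint speeds; "joint_efforts": joint torques, N m; "eef_pos": TCP position; "ee_rot": TCP orientation; "wrist_force": force on the tool from outside, world axes, zero at the start; "moment": the same for the moment, N m; "finger_gap": finger opening in mm.
Only numpy, scipy, OpenCV 4.12 (cv2) and the standard library are available. Lean on these libraries where they do the work, as an engineer would, in place of code of your own. Each camera call takes 0.05 s, during which the arm holds its last target. There are 200 camera calls.

## Task

Take the socket standing on the round rubber mat and find its place in the wooden socket block: try it nose down on the smallest pocket, then on each next larger one in turn, pressing only gently each time, until it enters. Seat it there upright and fully home on the pocket's floor and let go; leave the other sockets, the wrench and the tin alone.

Things in the scene. Friction and masses are not known exactly. Their poses are not given: they have to be found in the camera images.
- holder: light wooden socket block, 70 mm (x) by 240 mm (y) by 30 mm high, on 10 mm of springy foam fixed to the bench: pressed, it sinks straight down 1 mm per 4 N (8 mm at most) and rises again. Four round blind pockets in a row along y, 18 mm deep, 1 mm chamfer, growing from -y end to +y end. The larger three are each 1.6 mm wider than one socket's nose. Origin: centre of its underside; z up
- holder_hole0 (a point): centre of the mouth of the smallest pocket (diameter 22.6 mm, 18 mm deep), the -y end of the block, 79.5 mm before the block's centre along its y axis; on the block's top face, 40 mm above the bench; axes as the block's
- holder_hole1 (a point): centre of the mouth of the second pocket (diameter 27.6 mm, 18 mm deep), next along +y of the block, 28.5 mm before the block's centre along its y axis; on the block's top face, 40 mm above the bench; axes as the block's
- holder_hole2 (a point): centre of the mouth of the third pocket (diameter 32.6 mm, 18 mm deep), next along +y of the block, 24.5 mm past the block's centre along its y axis; on the block's top face, 40 mm above the bench; axes as the block's
- holder_hole3 (a point): centre of the mouth of the largest pocket (diameter 37.6 mm, 18 mm deep), the +y end of the block, 80.5 mm past the block's centre along its y axis; on the block's top face, 40 mm above the bench; axes as the block's
- mat: round black rubber mat fixed on the bench, 110 mm in diameter, 3 mm thick; one of the three sockets (a different one each time) stands on it, within 15 mm of its centre: the stray one to put away. Origin: centre of its underside
- strip: oblong black rubber strip fixed on the bench, 200 mm (x) by 80 mm (y), 3 mm thick, where the two other sockets stand; origin: centre of its underside
- socket_a_mid (a point): loose steel socket, upright, nose down, 58 mm tall: round nose 26 mm high below, above it a round body to grip, 32 mm in diameter and 32 mm high (same on all three sockets). Nose diameters are 26, 31 and 36 mm; which socket has which is not stated. About 0.2 kg. Point: its centre, half-way up, 29 mm above its underside; z along its axis, up
- socket_b_mid (a point): loose steel socket, upright, nose down, 58 mm tall: round nose 26 mm high below, above it a round body to grip, 32 mm in diameter and 32 mm high (same on all three sockets). Nose diameters are 26, 31 and 36 mm; which socket has which is not stated. About 0.2 kg. Point: its centre, half-way up, 29 mm above its underside; z along its axis, up
- socket_c_mid (a point): loose steel socket, upright, nose down, 58 mm tall: round nose 26 mm high below, above it a round body to grip, 32 mm in diameter and 32 mm high (same on all three sockets). Nose diameters are 26, 31 and 36 mm; which socket has which is not stated. About 0.2 kg. Point: its centre, half-way up, 29 mm above its underside; z along its axis, up
- wrench: steel wrench, 200 mm long, lying on the bench; origin near its middle; leave it alone
- tin: tin with a paper band, 80 mm in diameter, 110 mm tall, standing on the bench; origin: centre of its underside; leave it alone

How it is judged (in metres and radians):
On the way, in this order (a step that is already met when the one before it is completed fails the run):
1. the stray socket has been tried on the smallest pocket (pressed on it with over 1 N, within 6 mm of its centre) (((horizontal distance between socket_a_mid and holder_hole0 below 0.006 m and contact force between socket_a and holder above 1 N and z of socket_a_mid in the frame of holder_hole0 above 0.024 m) or (horizontal distance between socket_b_mid and holder_hole0 below 0.006 m and contact force between socket_b and holder above 1 N and z of socket_b_mid in the frame of holder_hole0 above 0.024 m) or (horizontal distance between socket_c_mid and holder_hole0 below 0.006 m and contact force between socket_c and holder above 1 N and z of socket_c_mid in the frame of holder_hole0 above 0.024 m))), for 0.1 s.
2. then on the second pocket: it is pressed on it likewise, or, if it is its own, enters it by 4 mm (((horizontal distance between socket_a_mid and holder_hole1 below 0.006 m and contact force between socket_a and holder above 1 N and z of socket_a_mid in the frame of holder_hole1 above 0.024 m) or (horizontal distance between socket_b_mid and holder_hole1 below 0.006 m and contact force between socket_b and holder above 1 N and z of socket_b_mid in the frame of holder_hole1 above 0.024 m) or (horizontal distance between socket_c_mid and holder_hole1 below 0.004 m and z of socket_c_mid in the frame of holder_hole1 below 0.025 m))), for 0.1 s.
3. then on the third pocket: pressed on it, or entered by 4 mm if its own; or, if the second was its own, it is fully home there and let go (((horizontal distance between socket_a_mid and holder_hole2 below 0.004 m and z of socket_a_mid in the frame of holder_hole2 below 0.025 m) or (horizontal distance between socket_b_mid and holder_hole2 below 0.006 m and contact force between socket_b and holder above 1 N and z of socket_b_mid in the frame of holder_hole2 above 0.024 m) or ((horizontal distance between socket_c_mid and holder_hole1 below 0.0025 m and z of socket_c_mid in the frame of holder_hole1 below 0.013 m and angle between socket_c_mid's own z axis and vertical below 0.09 rad) and contact force between the fingers and socket_c below 0.05 N))), for 0.1 s.
At the end, for the whole second after the job is handed in: the socket from the mat is in the pocket that matches it (the smallest it enters): centred within 2.5 mm, within 2 mm of the pocket's floor, upright within 5 degrees, at rest and released; no socket is left on the mat ((((horizontal distance between socket_a_mid and holder_hole2 below 0.0025 m and z of socket_a_mid in the frame of holder_hole2 below 0.013 m and angle between socket_a_mid's own z axis and vertical below 0.09 rad) and contact force between the fingers and socket_a below 0.05 N and linear speed of socket_a below 0.01 m/s) or ((horizontal distance between socket_b_mid and holder_hole3 below 0.0025 m and z of socket_b_mid in the frame of holder_hole3 below 0.013 m and angle between socket_b_mid's own z axis and vertical below 0.09 rad) and contact force between the fingers and socket_b below 0.05 N and linear speed of socket_b below 0.01 m/s) or ((horizontal distance between socket_c_mid and holder_hole1 below 0.0025 m and z of socket_c_mid in the frame of holder_hole1 below 0.013 m and angle between socket_c_mid's own z axis and vertical below 0.09 rad) and contact force between the fingers and socket_c below 0.05 N and linear speed of socket_c below 0.01 m/s)) and horizontal distance between each of socket_a_mid, socket_b_mid, socket_c_mid and mat above 0.07 m); the robot touches nothing.
It fails at once if a socket is pressed on the block with more than 25 N (contact force between any of socket_a, socket_b, socket_c and holder above 25 N).
It fails at once if more than the one socket is moved (by over 20 mm) (distance of each of socket_a_mid, socket_b_mid from where it was at the start of the episode above 0.02 m or distance of each of socket_a_mid, socket_c_mid from where it was at the start of the episode above 0.02 m or distance of each of socket_b_mid, socket_c_mid from where it was at the start of the episode above 0.02 m).
It fails at once if the wrench or the tin is moved by over 30 mm (distance of any of wrench, tin from where it was at the start of the episode above 0.03 m).
It also fails if it takes over 70 s, if anything falls off the work surface, if the arm or the gripper's body presses on something with over 40 N, if the wrist force passes 120 N, or if a joint passes its speed limit or range.

## Working session

There is one attempt and no reset: what is moved stays moved. The work goes in short steps, Python scripts to look and compute and a tool call to move; the robot and the scene stay as the last step left them, time stands still between calls to the robot, and variables do not carry over. Pictures are saved under pics/ and viewed, about 8 in all and at most 12, crops included, and the job is handed in when it is done.

Besides the shell and the picture viewer there is one more tool, called after ">>>" as name(argument=value, ...) on one line, values as JSON. play_rows: Moves the arm, as the interface text tells. Its arguments: {"type":"object","properties":{"motion":{"type":"array","items":{"type":"array","items":{"type":"number"}}},"squeeze":{"type":"number"}},"required":["motion"]}

```bash
ls; mkdir -p pics
cat > h.py <<'E'
import numpy as np,cv2
from cell import bot
from scipy.spatial.transform import Rotation as Ro
def cloud(p):
    z=p["z_map"];h,w=z.shape
    u,v=np.meshgrid(np.arange(w),np.arange(h))
    n=cv2.undistortPoints(np.stack([u,v],-1).reshape(-1,1,2).astype(np.float32),p["mtx"],np.array(p["dist"])).reshape(h,w,2)
    c=np.dstack([n[...,0]*z,n[...,1]*z,z])
    X=(c-np.array(p["t"]))@np.array(p["R"]); X[z<=0]=np.nan
    return X
def atz(p,pt,z):
    n=cv2.undistortPoints(np.array(pt,np.float32).reshape(1,1,2),p["mtx"],np.array(p["dist"])).ravel()
    R=np.array(p["R"]);d=R.T@np.array([n[0],n[1],1]);o=-R.T@np.array(p["t"])
    return o+d*(z-o[2])/d[2]
def pose():
    s=bot.state();q=s["ee_rot"];return np.array(s["eef_pos"]),Ro.from_quat([q[1],q[2],q[3],q[0]]),s
E
python3 - <<'E'
from h import *
ps={n:bot.camera(n) for n in("top","side")}
for n,p in ps.items():
    cv2.imwrite(f"pics/{n}0.png",p["pixels"])
    print(n,"cam at",-np.array(p["R"]).T@np.array(p["t"]))
    for l,z in(("holder",10),("holder_hole0",40),("holder_hole1",40),("holder_hole2",40),("holder_hole3",40),("mat",0),("strip",0),("socket_a_mid",30),("wrench",5),("tin",0)):
        print(l,[(round(d["confidence"],2),np.round(d["point"]),atz(p,d["point"],z).round(1)) for d in bot.tip_of(p,l)[:4]])
print(bot.state())
E
```

```text
pics
top cam at [ 518.54908789   53.17161858 1160.99188024]
holder [(0.96, array([269., 232.]), array([551.1,  54.3,  10. ])), (0.28, array([397., 265.]), array([ 476.1, -269. ,   10. ]))]
holder_hole0 [(0.8, array([258., 232.]), array([550.2,  81.6,  40. ])), (0.79, array([280., 235.]), array([543.2,  28.2,  40. ])), (0.78, array([234., 234.]), array([542.2, 139.4,  40. ])), (0.67, array([299., 226.]), array([565.8, -18.9,  40. ]))]
holder_hole1 [(0.8, array([258., 232.]), array([550.2,  81.6,  40. ])), (0.79, array([280., 235.]), array([543.2,  28.2,  40. ])), (0.78, array([234., 234.]), array([542.2, 139.4,  40. ])), (0.67, array([299., 226.]), array([565.8, -18.9,  40. ]))]
holder_hole2 [(0.8, array([258., 232.]), array([550.2,  81.6,  40. ])), (0.79, array([280., 235.]), array([543.2,  28.2,  40. ])), (0.78, array([234., 234.]), array([542.2, 139.4,  40. ])), (0.67, array([299., 226.]), array([565.8, -18.9,  40. ]))]
holder_hole3 [(0.8, array([258., 232.]), array([550.2,  81.6,  40. ])), (0.79, array([280., 235.]), array([543.2,  28.2,  40. ])), (0.78, array([234., 234.]), array
[... 2135 characters left out ...]
: array([-1.2338995 ,  0.38338381,  0.01637074,  1.37010096, -0.00629472,
        1.38820399, -0.04644368]), 'qvel': array([-9.44976258e-05, -1.77035392e-04, -9.43488907e-04,  3.98154061e-04,
       -1.11940827e-03, -9.26746683e-04, -1.21869615e-03]), 'joint_efforts': array([-1.69467021e-04, -6.27337718e+01,  8.42436925e-01, -3.72090483e+01,
        1.64562708e-02,  2.90275173e-03, -2.21214697e-05]), 'eef_pos': array([243.20470528, 575.71869434, 231.2887849 ]), 'ee_rot': array([-3.64396304e-05,  1.98505795e-01,  9.80099713e-01, -1.77230647e-05]), 'wrist_force': array([0.12342261, 0.12618061, 0.44509729]), 'moment': array([0.00174867, 0.00395856, 0.00397521]), 'finger_gap': 85.84238132909121}
```

Run:
```python
from h import *
ps={n:bot.camera(n) for n in("top","side")}
np.savez("p0.npz",**{n+k:p[k] for n,p in ps.items() for k in("pixels","z_map","mtx","dist","R","t")})
for n,p in ps.items():
    X=cloud(p); print(n,"bench",np.nanmedian(X[...,2]))
    b=(abs(X[...,0]-552)<150)&(abs(X[...,1]-60)<160)&(X[...,2]>35)&(X[...,2]<46)
    P=X[b]; r=cv2.minAreaRect(P[:,:2].astype(np.float32)); print("holder",b.sum(),np.median(P[:,2]),r)
    m=(np.hypot(X[...,0]-478,X[...,1]+265)<45)&(X[...,2]>54)&(X[...,2]<68)
    P=X[m]; print("sock",m.sum(),np.median(P[:,2]) if len(P) else 0, P.mean(0),cv2.minEnclosingCircle(P[:,:2].astype(np.float32)) if len(P) else 0)
a=cv2.resize(ps["top"]["pixels"][160:300,110:430],(800,350),interpolation=3)
b=cv2.resize(ps["side"]["pixels"][120:420,180:420],(320,400),interpolation=3)
c=cv2.resize(ps["side"]["pixels"][170:280,200:310],(400,400),interpolation=3)[:248]
o=np.zeros((600,800,3),np.uint8);o[:350]=a;o[350:600,:320]=b[-250:];o[350:598,330:730]=c
cv2.imwrite("pics/a.png",o)
```

```text
top bench 0.06202640842720307
holder 2310 40.3458202910347 ((618.510986328125, 75.0229721069336), (206.70632934570312, 250.48141479492188), 9.037487983703613)
sock 135 61.384929364797685 [ 480.45000078 -259.97692104   61.18787566] ((480.3264465332031, -260.6261901855469), 16.262561798095703)
side bench 1.2169768048852223
holder 2608 41.095372931807226 ((618.3187255859375, 76.0857162475586), (208.6134490966797, 254.47433471679688), 8.998348236083984)
sock 375 61.46446401411227 [ 478.76575684 -262.49668303   61.09782491] ((479.4960632324219, -261.00341796875), 16.313438415527344)
```

View pics/a.png

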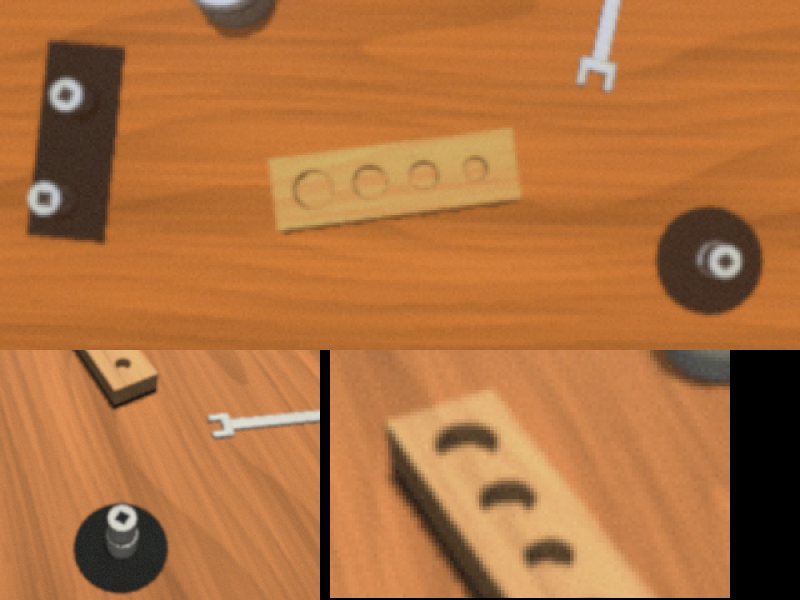

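The picture shows the block with its smallest pocket at the right (-y) end. The stray socket is on the mat (about column 725, row 262), with the wrench clear at upper right. The block's rectangle came out too large because the tin was included, so I'll fit it again.

```bash
cat > fit.py <<'E'
from h import *
from scipy.optimize import minimize
d=np.load("p0.npz")
for n in("top","side"):
    p={k:d[n+k] for k in("pixels","z_map","mtx","dist","R","t")}
    X=cloud(p)
    b=((X[...,2]>34)&(X[...,2]<47)&(abs(X[...,0]-552)<90)&(abs(X[...,1]-60)<150)).astype(np.uint8)
    b=cv2.morphologyEx(b,cv2.MORPH_OPEN,np.ones((3,3)))
    k,l,s,_=cv2.connectedComponentsWithStats(b); i=1+np.argmax(s[1:,4]); c=cv2.findContours((l==i).astype(np.uint8),0,1)[0][0]
    f=np.zeros_like(b);cv2.drawContours(f,[c],-1,1,-1)
    v,u=np.nonzero(f); W=np.array([atz(p,q,40)[:2] for q in zip(u,v)])
    r=cv2.minAreaRect(W.astype(np.float32)); m=W.mean(0)
    e=np.linalg.eigh(np.cov(W.T))[1][:,1]; e*=np.sign(e[1]); a=np.degrees(np.arctan2(-e[0],e[1]))
    print(n,r,"mean",m.round(1),"yaw",a)
    for o in(-79.5,-28.5,24.5,80.5): print(np.round(m+o*e,1))
E
python3 fit.py
```

```text
top ((551.7991333007812, 59.405738830566406), (70.03660583496094, 240.14859008789062), 9.037816047668457) mean [551.8  59.3] yaw 8.95128901987373
[564.2 -19.2]
[556.2  31.2]
[548.   83.5]
[539.3 138.8]
side ((550.6265258789062, 58.79485321044922), (73.81710052490234, 246.40318298339844), 8.856643676757812) mean [552.1  48.5] yaw 8.766503858780185
[564.3 -30.1]
[556.5  20.3]
[548.4  72.7]
[539.9 128. ]
```

```bash
cat >> h.py <<'E'
def to(xyz,yaw=9.0):
    p,R,s=pose();a=np.radians(yaw)
    T=Ro.from_matrix(np.array([[-np.sin(a),np.cos(a),0],[np.cos(a),np.sin(a),0],[0,0,-1.]]).T)
    return R.inv().apply(np.array(xyz)-p).round(1),(R.inv()*T).as_rotvec(degrees=True).round(2)
E
python3 - <<'E'
from h import *
print(to((500,100,231)),to((480,-261,131)))
E
```

```text
(array([-4.217e+02, -3.383e+02,  3.000e-01]), array([-0. , -0. , 58.1])) (array([-543.8, -678.6,  100.3]), array([-0. , -0. , 58.1]))
```

>>> play_rows(motion=[[0,-422,-338,0,0,0,58.1],[0,-422,-338,0,0,0,58.1],[0,-422,-338,0,0,0,58.1],[0,-422,-338,0,0,0,58.1],[0,-422,-338,0,0,0,58.1],[0,-422,-338,0,0,0,58.1],[0,-422,-338,0,0,0,58.1],[0,-422,-338,0,0,0,58.1],[0,-422,-338,0,0,0,58.1],[0,-422,-338,0,0,0,58.1]], squeeze=40)

```text
time: 2.45
eef_pos: [501.6, 96.1, 231.6]
ee_rot: [0.001, 0.652, 0.758, -0.0]
wrist_force: [-0.1, 0.1, 0.2]
finger_gap: 85.6
```

```bash
python3 -c "
from h import *
print(to((480,-261,120)),bot.state()['joint_pos'])"
```

```text
(array([-349.7,  -74.8,  111.9]), array([ 0.04,  0.07, -0.4 ])) [-0.70183125  0.13714556  0.50135118  1.69861116 -0.06661026  1.32242093
 -0.03803938]
```

>>> play_rows(motion=[[0,-350,-75,112,0,0,-0.4],[0,-350,-75,112,0,0,-0.4],[0,-350,-75,112,0,0,-0.4],[0,-350,-75,112,0,0,-0.4],[0,-350,-75,112,0,0,-0.4],[0,-350,-75,112,0,0,-0.4],[0,-350,-75,112,0,0,-0.4],[0,-350,-75,112,0,0,-0.4]])

```text
time: 3.45
eef_pos: [480.2, -260.3, 119.6]
ee_rot: [0.0, 0.649, 0.761, 0.0]
wrist_force: [0.5, 1.1, -0.6]
finger_gap: 85.5
```

Run:
```python
from h import *
print(to((480,-261,30)),bot.state()['joint_pos'])
ps={n:bot.camera(n) for n in("top","side")}
for n,p in ps.items():
    X=cloud(p)
    m=(np.hypot(X[...,0]-480,X[...,1]+261)<25)&(X[...,2]>54)&(X[...,2]<68)
    P=X[m]; print("sock",m.sum(),cv2.minEnclosingCircle(P[:,:2].astype(np.float32)) if len(P) else 0)
cv2.imwrite("pics/b.png",np.hstack([cv2.resize(ps["side"]["pixels"][230:410,180:360],(400,400)),cv2.resize(ps["top"]["pixels"][200:320,330:450],(400,400))]))
```

```text
(array([-0.6, -0.4, 89.6]), array([0.02, 0.01, 0.02])) [-0.14672868  0.35662983  0.72286957  1.76745958 -0.26027222  1.11490891
  0.81809036]
sock 136 ((480.6207580566406, -260.32537841796875), 16.084983825683594)
sock 376 ((479.57440185546875, -260.939453125), 16.01068115234375)
```

View pics/b.png

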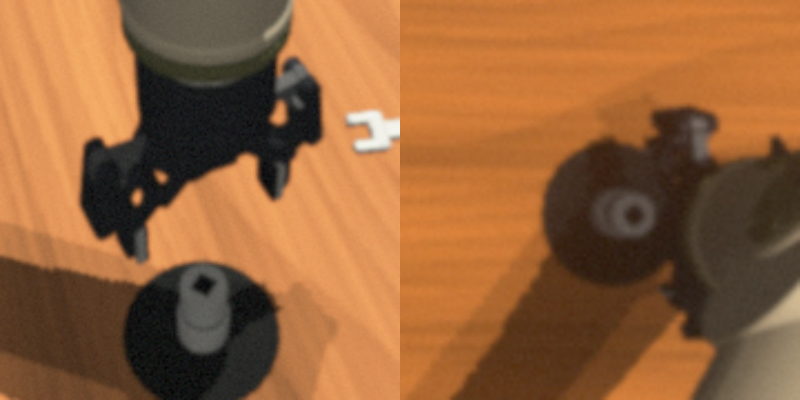

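The open gripper straddles the socket from above: socket at (205,310) in the left view and (632,214) in the right. Going down to grasp it.

>>> play_rows(motion=[[0,-0.5,-0.5,30,0,0,0],[0,-0.5,-0.5,60,0,0,0],[0,-0.5,-0.5,80,0,0,0],[0,-0.5,-0.5,89.5,0,0,0],[0,-0.5,-0.5,89.5,0,0,0],[0.3,-0.5,-0.5,89.5,0,0,0],[0.5,-0.5,-0.5,89.5,0,0,0],[0.8,-0.5,-0.5,89.5,0,0,0],[1,-0.5,-0.5,89.5,0,0,0],[1,-0.5,-0.5,89.5,0,0,0]], squeeze=40)

```text
time: 4.8
eef_pos: [481.1, -259.8, 31.2]
ee_rot: [0.001, 0.648, 0.761, 0.001]
wrist_force: [-1.9, 0.1, 6.4]
finger_gap: 31.0
```

>>> play_rows(motion=[[1,0,0,0,0,0,0],[1,0,0,0,0,0,0],[1,0,0,-10,0,0,0],[1,0,0,-30,0,0,0],[1,0,0,-60,0,0,0],[1,0,0,-60,0,0,0],[1,0,0,-60,0,0,0]])

```text
time: 5.68
eef_pos: [480.6, -259.5, 90.8]
ee_rot: [0.001, 0.648, 0.761, 0.001]
wrist_force: [0.3, -0.1, -1.5]
finger_gap: 31.0
```

Run:
```python
from h import *
print(to((564,-19,85)))
```

```text
(array([224.1, 120.6,   6.1]), array([ 0.12, -0.01,  0.18]))
```

>>> play_rows(motion=[[1,56,30,1,0.1,0,0.2],[1,112,60,2,0.1,0,0.2],[1,168,90,4,0.1,0,0.2],[1,210,113,6,0.1,0,0.2],[1,224,120.6,6,0.1,0,0.2],[1,224,120.6,6,0.1,0,0.2],[1,224,120.6,6,0.1,0,0.2],[1,224,120.6,6,0.1,0,0.2]])

```text
time: 6.68
eef_pos: [563.5, -21.3, 85.2]
ee_rot: [0.0, 0.651, 0.759, -0.0]
wrist_force: [0.2, 0.7, -1.1]
finger_gap: 30.9
```

```bash
cat > look.py <<'E'
import sys
from h import *
ps={n:bot.camera(n) for n in("top","side")}
p0,R,s=pose(); print(p0.round(2),R.as_quat().round(4),s["wrist_force"],s["finger_gap"])
import pickle; pickle.dump((ps,p0),open("last.pkl","wb"))
ims=[]
for n in ("side","top"):
    p=ps[n]
    rv=cv2.Rodrigues(np.array(p["R"]))[0]
    uv=cv2.projectPoints(np.array([[p0[0],p0[1],p0[2]-10]]),rv,np.array(p["t"]),p["mtx"],np.array(p["dist"]))[0].ravel()
    x,y=uv.astype(int); x=max(45,x);c=p["pixels"][y-45:y+45,x-45:x+45]; print(n,x-45,y-45,"scale",400/90)
    ims.append(cv2.resize(c,(400,400),interpolation=cv2.INTER_CUBIC))
cv2.imwrite(sys.argv[1],np.hstack(ims))
for n,p in ps.items(): print(n,[(round(d["confidence"],2),np.round(d["point"],1),atz(p,d["point"],p0[2]+.8).round(1)) for d in bot.tip_of(p,"socket_a_mid")[:4]])
E
python3 look.py pics/c.png
```

```text
[563.72 -20.55  85.25] [6.504e-01 7.596e-01 2.000e-04 1.000e-04] [-0.25070078 -1.01558713 -2.14718638] 31.01034821274278
side 226 185 scale 4.444444444444445
top 255 181 scale 4.444444444444445
top [(0.65, array([131.1, 237. ]), array([527. , 378.9,  86. ]))]
side [(0.72, array([203., 137.]), array([509.1, 315.7,  86. ]))]
```

View pics/c.png

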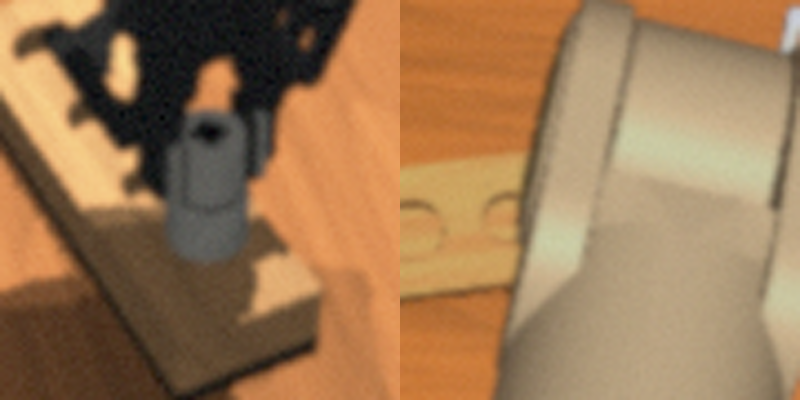

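The nose is wider than the body (right edge at about (247,235) in the left view), so this is the 36 mm socket and should belong in the largest pocket. I'll measure its offset from the TCP with a cylinder fit.

```bash
cat > cyl.py <<'E'
from h import *
from scipy.optimize import least_squares
import pickle,sys
ps,p0=pickle.load(open("last.pkl","rb"))
X=cloud(ps["side"]); g=ps["side"]["pixels"].astype(int)
zb=p0[2]-28.2
def fit(lo,hi,r,name):
    m=(np.hypot(X[...,0]-p0[0],X[...,1]-p0[1])<24)&(X[...,2]>zb+lo)&(X[...,2]<zb+hi)
    m&=(g.max(2)-g.min(2)<30)&(g.sum(2)>180)
    P=X[m]
    f=lambda q:np.hypot(P[:,0]-q[0],P[:,1]-q[1])-r
    q=least_squares(f,p0[:2],loss="soft_l1").x
    f2=lambda q:np.hypot(P[:,0]-q[0],P[:,1]-q[1])-q[2]
    q2=least_squares(f2,[*p0[:2],r],loss="soft_l1").x
    print(name,m.sum(),q.round(2),"res",np.std(f(q)).round(2),"free r",q2.round(2),"vs tcp",(q-p0[:2]).round(2))
fit(3,22,18,"nose"); fit(30,54,16,"body"); fit(3,12,18,"nose low")
# top face
m=(np.hypot(X[...,0]-p0[0],X[...,1]-p0[1])<22)&(abs(X[...,2]-zb-58)<4)
P=X[m];print("top",m.sum(),P[:,2].mean(),cv2.minEnclosingCircle(P[:,:2].astype(np.float32)))
E
python3 cyl.py
```

```text
nose 126 [563.73 -20.96] res 0.8 free r [563.56 -21.38  17.63] vs tcp [ 0.01 -0.41]
body 168 [563.15 -21.11] res 2.75 free r [ 5.6187e+02 -4.5000e-01  3.5500e+01] vs tcp [-0.56 -0.56]
nose low 60 [563.84 -21.12] res 0.78 free r [563.64 -21.63  17.54] vs tcp [ 0.12 -0.57]
top 192 115.86681814637124 ((563.8309326171875, -22.219697952270508), 21.041780471801758)
```

```bash
python3 -c "
from h import *
print(to((564,-18.8,71.2)))"
```

```text
(array([ 1. ,  0.3, 14.1]), array([ 0.03, -0.01, -0.09]))
```

>>> play_rows(motion=[[1,1.5,0.3,5,0,0,-0.1],[1,1.5,0.3,10,0,0,-0.1],[1,1.5,0.3,14,0,0,-0.1],[1,1.5,0.3,15,0,0,-0.1],[1,1.5,0.3,16,0,0,-0.1],[1,1.5,0.3,17,0,0,-0.1],[1,1.5,0.3,17.5,0,0,-0.1],[1,1.5,0.3,17.5,0,0,-0.1]], squeeze=50)

```text
time: 7.88
eef_pos: [564.1, -18.3, 68.0]
ee_rot: [0.0, 0.649, 0.76, 0.0]
wrist_force: [-1.4, -0.8, 0.5]
finger_gap: 30.6
```

>>> play_rows(motion=[[1,0,0,0.5,0,0,0],[1,0,0,1,0,0,0],[1,0,0,1.3,0,0,0],[1,0,0,1.3,0,0,0],[1,0,0,1.3,0,0,0]])

```text
time: 8.5
eef_pos: [564.1, -18.4, 66.9]
ee_rot: [0.0, 0.649, 0.76, 0.0]
wrist_force: [-2.3, 0.3, 6.3]
finger_gap: 30.5
```

```bash
python3 -c "
from h import *
print(to((556.2,31.7,71)))"
```

```text
(array([50.7,  0. , -4.1]), array([ 0.06, -0.02,  0.  ]))
```

>>> play_rows(motion=[[1,0,0,-6,0,0,0],[1,0,0,-12,0,0,0],[1,25,0,-12,0,0,0],[1,45,0,-12,0,0,0],[1,50.5,0,-12,0,0,0],[1,50.5,0,-10,0,0,0],[1,50.5,0,-6,0,0,0],[1,50.5,0,-3,0,0,0],[1,50.5,0,-1.5,0,0,0],[1,50.5,0,-1.5,0,0,0]])

```text
time: 9.75
eef_pos: [556.2, 31.0, 68.3]
ee_rot: [0.0, 0.65, 0.76, 0.0]
wrist_force: [-0.4, -0.0, 0.1]
finger_gap: 30.5
```

>>> play_rows(motion=[[1,0,0,0.5,0,0,0],[1,0,0,1,0,0,0],[1,0,0,1.5,0,0,0],[1,0,0,1.5,0,0,0],[1,0,0,1.5,0,0,0]])

```text
time: 10.38
eef_pos: [556.3, 31.0, 67.0]
ee_rot: [0.0, 0.65, 0.76, 0.0]
wrist_force: [-2.6, 0.6, 4.0]
finger_gap: 30.9
```

```bash
python3 -c "
from h import *
print(bot.state()['wrist_force'],pose()[0])
print(to((548,84,67)))"
```

```text
[-2.61601616  0.6084087   4.02717113] [556.26655684  30.99770914  67.03059493]
(array([53.6,  0.1,  0. ]), array([ 0.06, -0.01, -0.03]))
```

>>> play_rows(motion=[[1,0,0,-6,0,0,0],[1,0,0,-12,0,0,0],[1,25,0,-12,0,0,0],[1,48,0,-12,0,0,0],[1,53.5,0,-12,0,0,0],[1,53.5,0,-10,0,0,0],[1,53.5,0,-6,0,0,0],[1,53.5,0,-3,0,0,0],[1,53.5,0,-1.5,0,0,0],[1,53.5,0,-1.5,0,0,0]])

```text
time: 11.62
eef_pos: [547.9, 83.4, 68.4]
ee_rot: [0.0, 0.65, 0.76, 0.0]
wrist_force: [0.1, 0.4, -1.6]
finger_gap: 30.6
```

>>> play_rows(motion=[[1,0,0,0.5,0,0,0],[1,0,0,1,0,0,0],[1,0,0,1.8,0,0,0],[1,0,0,1.8,0,0,0],[1,0,0,1.8,0,0,0]])

```text
time: 12.25
eef_pos: [548.1, 83.5, 66.9]
ee_rot: [0.0, 0.65, 0.76, 0.0]
wrist_force: [-1.9, 0.4, 5.7]
finger_gap: 30.6
```

```bash
python3 -c "
from h import *
print(bot.state()['wrist_force'],pose()[0])
print(to((539.3,139.3,81)))"
```

```text
[-1.88185689  0.44552312  5.6512206 ] [548.0954443   83.52171625  66.93742696]
(array([ 56.5,   0. , -14.1]), array([ 0.07, -0.  , -0.06]))
```

>>> play_rows(motion=[[1,0,0,-7,0,0,0],[1,0,0,-14,0,0,0],[1,25,0,-14,0,0,0],[1,50,0,-14,0,0,0],[1,56,0,-14,0,0,0],[1,56,0,-14,0,0,0],[1,56,0,-14,0,0,0],[1,56,0,-14,0,0,0]])

```text
time: 13.25
eef_pos: [539.6, 137.7, 81.0]
ee_rot: [0.001, 0.65, 0.76, 0.0]
wrist_force: [0.2, 0.6, -1.5]
finger_gap: 30.5
```

```bash
python3 look.py pics/d.png; python3 cyl.py
```

```text
[539.49 138.07  80.96] [6.502e-01 7.597e-01 4.000e-04 5.000e-04] [-0.45722841  0.52827681 -2.27814413] 30.57212121781512
side 191 139 scale 4.444444444444445
top 188 189 scale 4.444444444444445
top []
side [(0.59, array([204.5, 134.7]), array([515.7, 331.1,  81.8]))]
nose 112 [539.91 138.05] res 1.08 free r [539.62 137.11  17.18] vs tcp [ 0.43 -0.02]
body 157 [539.15 137.81] res 2.72 free r [537.61 158.39  35.28] vs tcp [-0.34 -0.26]
nose low 53 [539.97 138.16] res 0.99 free r [539.81 137.6   17.52] vs tcp [0.48 0.09]
top 144 111.47430070957014 ((539.4544677734375, 133.18211364746094), 20.573808670043945)
```

View pics/d.png

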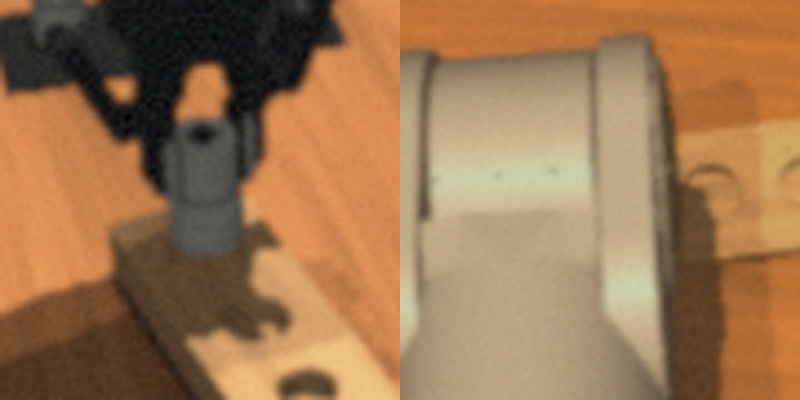

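>>> play_rows(motion=[[1,1,-0.2,5,0,0,0],[1,1,-0.2,10,0,0,0],[1,1,-0.2,12,0,0,0],[1,1,-0.2,13,0,0,0],[1,1,-0.2,14,0,0,0],[1,1,-0.2,14.5,0,0,0],[1,1,-0.2,14.5,0,0,0]])

```text
time: 14.32
eef_pos: [539.1, 139.4, 66.5]
ee_rot: [0.0, 0.65, 0.76, 0.001]
wrist_force: [-0.1, 0.5, -2.4]
finger_gap: 30.9
```

No contact force at 2 mm below the rim, so it is entering. Continuing down gently.

>>> play_rows(motion=[[1,0,0,1,0,0,0],[1,0,0,2,0,0,0],[1,0,0,3,0,0,0],[1,0,0,4,0,0,0],[1,0,0,4,0,0,0]])

```text
time: 14.95
eef_pos: [539.1, 139.4, 62.4]
ee_rot: [0.0, 0.65, 0.76, 0.0]
wrist_force: [-0.7, 0.8, -2.0]
finger_gap: 30.7
```

Clean entry with no side load. The floor should be at TCP ≈ 50.4.

>>> play_rows(motion=[[1,0,0,2,0,0,0],[1,0,0,4,0,0,0],[1,0,0,6,0,0,0],[1,0,0,8,0,0,0],[1,0,0,9.5,0,0,0],[1,0,0,10.5,0,0,0],[1,0,0,11,0,0,0],[1,0,0,11,0,0,0]])

```text
time: 15.95
eef_pos: [539.1, 139.4, 51.4]
ee_rot: [0.0, 0.65, 0.76, 0.0]
wrist_force: [-1.1, 0.6, -0.5]
finger_gap: 30.2
```

>>> play_rows(motion=[[1,0,0,0.7,0,0,0],[1,0,0,1.4,0,0,0],[1,0,0,2,0,0,0],[1,0,0,2,0,0,0],[1,0,0,2,0,0,0]])

```text
time: 16.58
eef_pos: [539.2, 139.4, 49.6]
ee_rot: [0.0, 0.65, 0.76, 0.001]
wrist_force: [-1.2, -0.0, 2.4]
finger_gap: 30.7
```

Floor contact at about 4.5 N. Releasing and rising.

>>> play_rows(motion=[[0.6,0,0,0,0,0,0],[0.4,0,0,0,0,0,0],[0.2,0,0,0,0,0,0],[0,0,0,0,0,0,0],[0,0,0,0,0,0,0],[0,0,0,0,0,0,0],[0,0,0,-20,0,0,0],[0,0,0,-60,0,0,0],[0,0,0,-120,0,0,0],[0,0,0,-120,0,0,0]])

```text
time: 17.82
eef_pos: [542.0, 139.8, 174.6]
ee_rot: [0.002, 0.65, 0.76, 0.005]
wrist_force: [-0.6, -0.8, -0.2]
finger_gap: 85.0
```

>>> play_rows(motion=[[0,-60,0,-40,0,0,0],[0,-120,0,-80,0,0,0],[0,-180,0,-80,0,0,0],[0,-240,0,-80,0,0,0],[0,-280,0,-80,0,0,0],[0,-280,0,-80,0,0,0],[0,-280,0,-80,0,0,0]])

```text
time: 18.7
eef_pos: [584.4, -136.9, 253.1]
ee_rot: [0.002, 0.65, 0.76, 0.004]
wrist_force: [0.3, 0.6, -0.2]
finger_gap: 85.5
```

Run:
```python
from h import *
ps={n:bot.camera(n) for n in("top","side")}
for n,p in ps.items():
    X=cloud(p)
    m=(np.hypot(X[...,0]-539,X[...,1]-139)<30)&(X[...,2]>70)&(X[...,2]<90)
    P=X[m]
    if len(P): print(n,m.sum(),"top z",np.median(P[:,2]),P.mean(0),cv2.minEnclosingCircle(P[:,:2].astype(np.float32)), "slope",np.linalg.lstsq(np.c_[P[:,:2]-P[:,:2].mean(0),np.ones(len(P))],P[:,2],rcond=None)[0][:2])
    print([(round(d["confidence"],2),np.round(d["point"],1)) for d in bot.tip_of(p,"socket_a_mid")[:4]])
cv2.imwrite("pics/e.png",np.hstack([cv2.resize(ps["side"]["pixels"][150:260,180:290],(400,400)),cv2.resize(ps["top"]["pixels"][170:290,110:310],(400,240))[:, :].copy() if 0 else cv2.resize(ps["top"]["pixels"][140:300,160:320],(400,400))]))
print(bot.state()['wrist_force'],pose()[0])
```

```text
top 146 top z 80.37121450618903 [539.15387312 137.72466198  79.93062368] ((539.3468627929688, 138.0605010986328), 15.801209449768066) slope [0.00737215 0.05674812]
[(0.66, array([134.8, 235.9])), (0.63, array([137. , 214.6]))]
side 171 top z 80.41897319166922 [538.15963571 134.68395311  79.18659217] ((538.8748779296875, 137.7728271484375), 17.385311126708984) slope [0.07090055 0.19463584]
[(0.59, array([202.4, 138.9]))]
[-0.61975294 -0.36851257  0.07172075] [ 584.72091579 -135.31136393  253.70704124]
```

View pics/e.png

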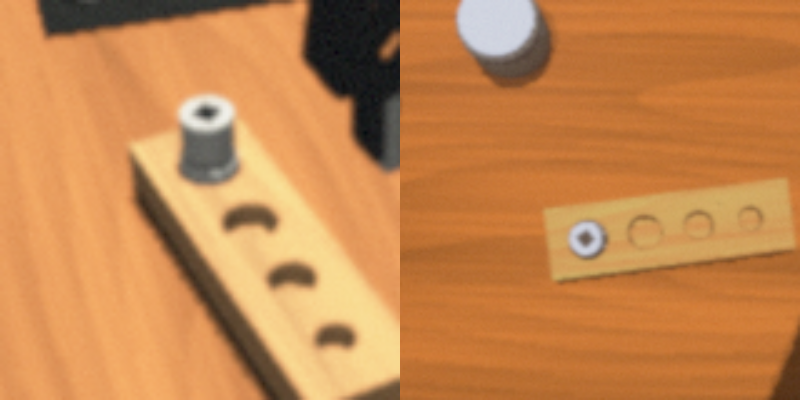

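The socket stands upright in the largest pocket, seen at (208,140) in the left view and (587,239) in the right. Its top is at z ≈ 80.4 mm, against 80 expected when seated. The gripper is clear.

```bash
python3 -c "
from cell import bot
print(bot.hand_in())"
```

```text
the job is handed in; nothing more can be done
None
```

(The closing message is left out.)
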